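# Press carved animals into their foam-lined case

### The job

Pack the two finished wooden animals lying on the bench, the dog and the giraffe, into the cutouts of their own shape in the dark foam of the wooden case, and press each one gently but fully home past the springy foam lips, so that it lies level on the bottom of its cutout. The insert sits up to 12 mm off-centre in the case, so feel for the cutouts. Leave the fish that is already packed where it is, and do not disturb the cork sanding block and the gouge that lie near the animals.

Things in the scene. Friction and masses are not known exactly. Their poses are not given: they have to be found in the camera images.
- case: Open wooden tray, fixed, 222 (x) x 302 (y) mm, rim 44 mm above the bench. Origin under its middle, at bench height; z up. In it a dark foam insert, flat top 40 mm above the bench; cutouts 22 mm deep (yellow bottom at 18 mm), 2 mm wider than the figure on every side. The insert has slipped an unknown 0 to 12 mm either way along the case's y (never x, not turned), held against side forces to 15 N.
- dog_place (a point): Point fixed to the case, 18 mm above the bench, axes as the case's: where the origin of the dog's underside would lie at home, axes along these, were the insert centred (x -2.5, y +75 mm from the case's origin). The real cutout is up to 12 mm off along y. Four sprung orange lips inside, two each side of the body within 22 mm of its middle: a lowered dog stops on them about 6 mm below the foam's top.
- giraffe_place (a point): The same for the giraffe (x -10, y -45 mm from the case's origin), with the same four lips and the same shift. Its own weight does not take a figure past the lips: push the middle of its body down with 10 to 20 N, then it is held by its sides. A push of more than 50 N would crush the foam.
- dog_mid (a point): Dark brown carved dog lying on its side, 28 mm thick, 130 g. Point at the middle of its body, half-way up. Body 120 mm along its x, 40 mm across (y -20 to 20). Head x 60 to 85, y -5 to 35; tail x -80 to -60, y 4 to 16; legs x -55 to -33 and 33 to 55, y -45 to -20. Grip across y at the middle, between the legs, by the upper half. At home its top is 6 mm above the foam, 46 mm above the bench.
- giraffe_mid (a point): Pale spotted carved giraffe lying on its side, 28 mm thick, 120 g. Point at the middle of its body, half-way up. Body 100 mm along its y, 40 mm across (x -20 to 20). Legs x -65 to -20, y -50 to -34 and 34 to 50; neck x 20 to 85, y -52 to -32; head x 65 to 85, y -67 to -52. Grip across x at the middle by the upper half. At home its top is 6 mm above the foam, 46 mm above the bench.
- fish_mid (a point): Small reddish carved fish, loose, 34 (x) x 62 (y) x 24 mm, already lying in its cutout of the insert, which is 13.5 mm longer at each end along y than it needs; its top 2 mm above the foam. Point half-way up its body. To be left there.
- sander: Cork sanding block 60 x 40 x 30 mm near the figures; origin under its middle. Leave alone.
- gouge: Gouge with a dark wooden handle, 190 mm long, lying near the figures on the side of the robot. Leave alone.
Mind the look-alikes: they are no part of the job. What is shaped like the part that bears fish_mid but turquoise is not meant. What is shaped like the part that bears dog_mid but purple is not meant.

How it is judged:
By the outcome, as a careful person would: the job done as asked, in the order asked, and still so for the second after the job is handed in, with the robot touching nothing.
It also fails if it takes over 72 s, if anything falls off the work surface, if the arm or the gripper's body presses on something with over 40 N, if the wrist force passes 120 N, or if a joint passes its speed limit or range.

### The arm

A 7-joint arm with a two-finger parallel gripper is mounted at the origin on the work surface. World frame = base frame: x ahead of the robot, y to its left, z up, the work surface at z = 0. Lengths are in mm, angles in rad, forces in N, time in s.
With the tool pointing down it reaches from about 400 to 875 mm from the base axis. Payload 4.4 kg.
Tool frame: the origin (TCP) lies at the very end of the fingers, on their centre line; the grasp point (between the pads) lies 19 mm behind it; z points along the fingers, y is the line along which they close (so a half turn about z gives the same grasp; the last joint's range is limited). The gripper opens to 85 mm and grips with 20 to 120 N. Pads are 22 mm wide; open, the fingers measure 114 mm over their backs; the gripper's body (76 mm by 85 mm) begins 54 mm behind the grasp point. The pads swing forward as they close: fully open they stand 13 mm farther back than shut.
Start: joints at [-0.066, 0.628, 0.038, 1.517, -0.027, 0.996, -0.02], TCP at [650.014, 0.027, 231.313] pointing down, gripper open.
Joint ranges: [-3.06, 3.06], [-0.37, 2.12], [-1.25, 1.32], [0.18, 2.47], [-1.1, 4.24], [0.23, 1.98], [-2.94, 2.94]. Speed limits (rad/s): [2.57, 2.57, 3.14, 3.14, 3.14, 3.14, 3.14].

### API

Orientations are given as [roll, pitch, yaw] about the fixed x, y, z axes, in that order (R = Rz(yaw) Ry(pitch) Rx(roll)).
In Python, from cell import read_state, get_image, camera_info, finish_job gives the robot as it stands.
- The arm moves only by the tool play_rows, never from a script. Its argument "deltas" is one flat list of numbers, 7 for each row, row after row: the shift along the tool's x, y, z in mm, then the turn, a rotation vector about the tool's x, y, z in rad, then the opening, from 0 (shut) to 1 (fully open). In form: [dx, dy, dz, ax, ay, az, grip, dx, dy, dz, ax, ay, az, grip, ...]. A call has 1 to 10 rows; each row is the pose to reach, as a shift and turn from the pose commanded when the call began, along the tool's axes at that moment; what a row does not reach only later rows make up. A row lasts 1/8 s, in which the tool goes at most 62.5 mm and 10.7 degrees, less where a joint would pass 70% of its speed; a pose out of reach is approached as far as the arm can. A call with a gripper value outside its range is refused whole. The fingers move at their own pace and stop on an object; the grip force is fixed at half the most. Time passes only in rows, so rows that repeat a pose let the fingers close. It gives the time, the measured TCP pose, the force, the opening and the grip force at its end, in the units of the state.
- read_state(): the state, without advancing time (a new reading comes with each control period).
- get_image(name): name is "scene" or "side" or "wrist"; returns the picture (400x640x3 uint8, red, green, blue); there is no depth.
- camera_info(name): a dict with "fx", "fy", "cx", "cy" (pixels), "distortion" ([k1, k2, p1, p2, k3] as OpenCV has them; the pictures are not rectified), "T" (4x4, takes a point from camera to world coordinates). Camera axes: x right, y down, z forward; pixel columns grow to the right and rows downward; lengths in mm; the calibration is good to about 2 mm. A picture is of the moment at which its call begins: read the wrist's pose just before it. camera_info takes no time and is no camera call; for the wrist camera it gives the pose at the moment of the call.
- finish_job(): hands the job in; it is judged then, once.
The state is a dict: "clock": time; "qpos": joint angles; "qd": joint speeds; "tau": joint torques, N m; "eef_pos": TCP position; "tool_rot": TCP orientation; "force": force on the tool from outside, world axes, zero at the start; "torque": the same for the moment, N m; "width": finger opening in mm; "gripper_force": force on a finger pad.
Only numpy, scipy, OpenCV 4.12 (cv2) and the standard library are available. Lean on these libraries where they do the work, as an engineer would, in place of code of your own. Each camera call takes 0.05 s, during which the arm holds its last target. There are 200 camera calls.

## Working session

There is one attempt and no reset: what is moved stays moved. The work goes in short steps, Python scripts to look and compute and a tool call to move; the robot and the scene stay as the last step left them, time stands still between calls to the robot, and variables do not carry over. Pictures are saved under pics/ and viewed, at most 10 in all, crops included, and the job is handed in when it is done.

Besides the shell and the picture viewer there is one more tool, called after "Call:" in YAML: its name, and indented under it one key for each argument. play_rows: Moves the arm, as the interface text tells. Its arguments: {"type":"object","properties":{"deltas":{"type":"array"}},"required":["deltas"]}

```bash
mkdir -p pics; cat > h.py <<'E'
import numpy as np, cv2
from cell import *
def snap(n,f=None):
    im=get_image(n); 
    if f: cv2.imwrite('pics/'+f,im[:,:,::-1])
    return im
def ray(n,px,z,ci=None):
    ci=ci or camera_info(n); K=np.array([[ci['fx'],0,ci['cx']],[0,ci['fy'],ci['cy']],[0,0,1]])
    u=cv2.undistortPoints(np.array(px,float).reshape(-1,1,2),K,np.array(ci['distortion'],float)).reshape(-1,2)
    T=np.array(ci['T']); d=np.c_[u,np.ones(len(u))]@T[:3,:3].T; o=T[:3,3]
    return o+d*((z-o[2])/d[:,2])[:,None]
def proj(n,P,ci=None):
    ci=ci or camera_info(n); K=np.array([[ci['fx'],0,ci['cx']],[0,ci['fy'],ci['cy']],[0,0,1]])
    W=np.linalg.inv(np.array(ci['T']))
    return cv2.projectPoints(np.array(P,float).reshape(-1,1,3),cv2.Rodrigues(W[:3,:3])[0],W[:3,3],K,np.array(ci['distortion'],float))[0].reshape(-1,2)
E
python3 - <<'E'
from h import *
s=read_state(); print(s['eef_pos'],s['tool_rot'],s['width'],s['clock'])
for n in('scene','side','wrist'):
    snap(n,n+'0.png'); print(n,np.round(np.array(camera_info(n)['T']),2).tolist(),camera_info(n)['fx'])
E
```

```text
[6.49376385e+02 4.15334143e-02 2.30368351e+02] [-3.13968528e+00  1.55879953e-05  1.57084790e+00] 85.26284832526937 0.0
scene [[0.48, 0.7, -0.53, 1209.18], [0.88, -0.38, 0.28, -474.65], [-0.01, -0.6, -0.8, 1079.82], [0.0, 0.0, 0.0, 1.0]] 474.9081230572956
side [[-0.94, -0.2, 0.28, 314.74], [-0.34, 0.5, -0.8, 587.93], [0.02, -0.85, -0.53, 533.91], [0.0, 0.0, 0.0, 1.0]] 382.96814090093534
wrist [[1.0, 0.0, -0.0, 651.06], [0.0, -0.96, -0.28, 70.09], [-0.0, 0.28, -0.96, 373.46], [0.0, 0.0, 0.0, 1.0]] 334.2231589568912
```

View pics/scene0.png

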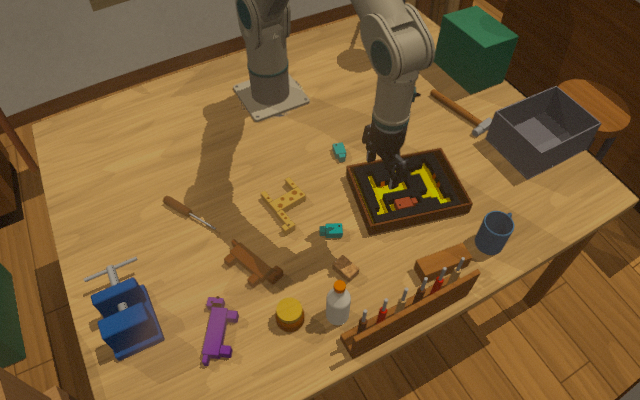

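View pics/wrist0.png

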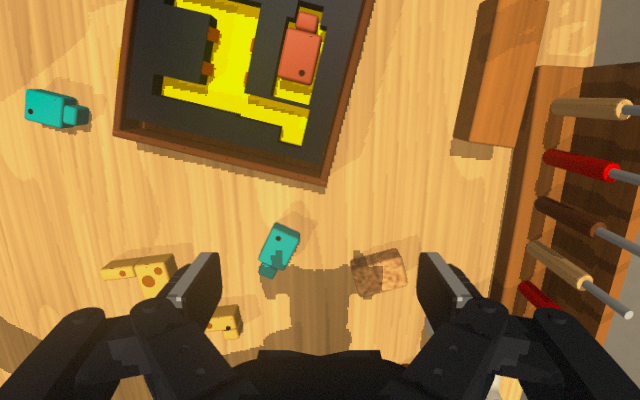

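The dog candidates are the brown one at (253,263), which is the one I want, and the purple look-alike at (217,330). The giraffe is the only pale spotted one, at (283,205). The fish in the case is at (404,203), with turquoise look-alikes at (340,152) and (331,230). The case is at (408,190), the cork block at (345,268) and the gouge at (190,215). I'll check these in a close crop and get rough positions.

```bash
python3 - <<'E'
from h import *
im=cv2.imread('pics/scene0.png')
c=cv2.resize(im[150:310,150:380],None,fx=3.4,fy=3.4,interpolation=cv2.INTER_CUBIC); cv2.imwrite('pics/c1.png',c)
for nm,p,z in [('dog',(253,263),28),('gir',(283,205),28),('case',(408,190),44),('sander',(345,268),30),('gouge a',(165,200),10),('gouge b',(217,232),5),('purple',(217,330),28)]:
    print(nm,ray('scene',[p],z).round(0))
E
```

```text
dog [[ 600. -330.   28.]]
gir [[ 471. -181.   28.]]
case [[603. 145.  44.]]
sander [[ 725. -132.   30.]]
gouge a [[ 278. -468.   10.]]
gouge b [[ 451. -374.    5.]]
purple [[ 726. -479.   28.]]
```

View pics/c1.png

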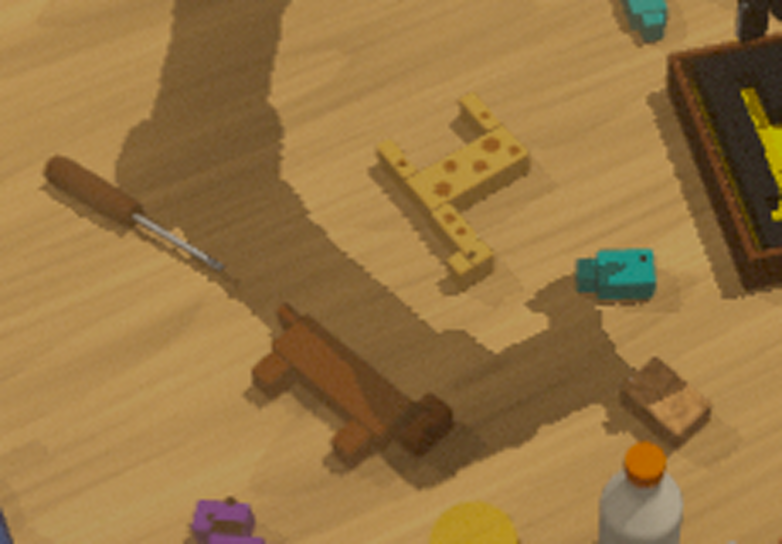

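The crop shows the brown dog with its tail at upper left, head at lower right and legs at lower left. The pale spotted giraffe has its legs at upper left and its neck at lower left; both match the descriptions. Next I'll look at the case from above.

Call:
play_rows:
  deltas: [40,-20,-50,0,0,0,1,70,-40,-100,0,0,0,1,90,-50,-120,0,0,0,1,90,-50,-120,0,0,0,1,90,-50,-120,0,0,0,1,90,-50,-120,0,0,0,1]

```text
clock: 0.9
eef_pos: [599.8, 88.3, 349.6]
tool_rot: [-3.139, 0.001, 1.569]
force: [-0.1, -0.2, 0.1]
width: 85.2
gripper_force: 0.0
```

```bash
python3 - <<'E'
from h import *
import pickle
ci=camera_info('wrist'); im=snap('wrist','w1.png'); pickle.dump(ci,open('w1.pkl','wb'))
im=snap('side','s1.png')
E
```

```text
(no output)
```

View pics/w1.png

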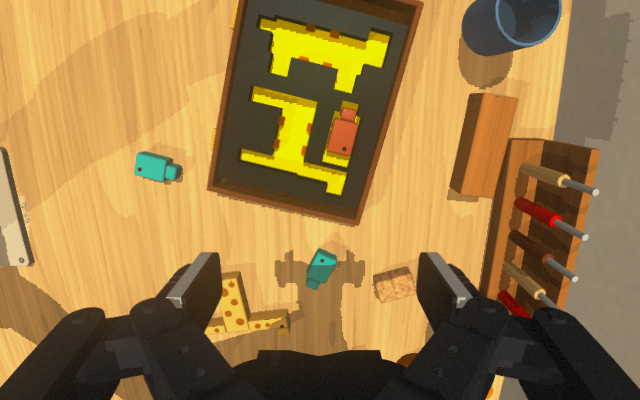

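The case is seen from above. The dog cutout is at about (325,50) and the giraffe cutout at about (290,140), with lips visible in both. The fish is at (343,135), and the case corners are at (209,190), (358,223) and (423,2). I'll measure the cutouts at the foam-top plane.

```bash
cat > cut.py <<'E'
from h import *
import pickle
def cutouts(im,ci,box=None):
    hsv=cv2.cvtColor(im,cv2.COLOR_RGB2HSV)
    m=((hsv[:,:,0]>=22)&(hsv[:,:,0]<=34)&(hsv[:,:,1]>200)&(hsv[:,:,2]>70)).astype(np.uint8)
    if box is not None:
        k=np.zeros_like(m); cv2.fillPoly(k,[np.array(box,np.int32)],1); m*=k
    m=cv2.morphologyEx(m,cv2.MORPH_CLOSE,np.ones((7,7)))
    cs=sorted(cv2.findContours(m,0,cv2.CHAIN_APPROX_NONE)[0],key=cv2.contourArea)[::-1][:3]
    return m,[ray('wrist',c.reshape(-1,2)+0.0,40,ci)[:,:2] for c in cs if cv2.contourArea(c)>300]
def bb(P,yaw):
    R=np.array([[np.cos(yaw),-np.sin(yaw)],[np.sin(yaw),np.cos(yaw)]]); q=P@R
    lo,hi=q.min(0),q.max(0); return R@((lo+hi)/2),hi-lo
E
python3 - <<'E'
from cut import *
ci=pickle.load(open('w1.pkl','rb')); im=cv2.imread('pics/w1.png')[:,:,::-1].copy()
m,cs=cutouts(im,ci,[(246,0),(420,0),(356,215),(212,185)])
print([ (len(c),cv2.contourArea(c.astype(np.float32))) for c in cs])
yaw=-.2
for _ in range(5):
    B=[bb(c,yaw) for c in cs[:2]]; d=sorted(B,key=lambda b:b[0][1]); v=d[1][0]-d[0][0]; yaw=np.arctan2(-v[0],v[1])
print(yaw,np.linalg.norm(v),d)
print('rim',ray('wrist',[(209,190),(358,223),(423,2)],44,ci).round(1))
hsv=cv2.cvtColor(im,cv2.COLOR_RGB2HSV)
print(hsv[205,280],hsv[150,225],hsv[100,60],hsv[30,262],hsv[205,285])
# edge of rim: outer brown bottom edge
for c in range(230,350,20):
    print(c,[tuple(hsv[r,c]) for r in range(190,228,4)]) if c in(270,) else None
E
```

```text
[(409, 6876.53836719878), (647, 8001.494207354495)]
-0.24473525030475218 113.86265695781076 [(array([574.18234769, 109.09457419]), array([149.03332306, 126.63853368])), (array([601.77120944, 219.56429564]), array([162.92697699,  80.55292641]))]
rim [[446.5  39.1  44. ]
 [656.2 -10.   44. ]
 [728.4 278.   44. ]]
[ 14 192 141] [ 17 110  72] [ 18 149 231] [20 74 76] [ 14 188 140]
270 [(np.uint8(17), np.uint8(160), np.uint8(83)), (np.uint8(16), np.uint8(191), np.uint8(88)), (np.uint8(15), np.uint8(177), np.uint8(92)), (np.uint8(14), np.uint8(186), np.uint8(140)), (np.uint8(17), np.uint8(158), np.uint8(160)), (np.uint8(19), np.uint8(145), np.uint8(241)), (np.uint8(20), np.uint8(143), np.uint8(242)), (np.uint8(19), np.uint8(145), np.uint8(241)), (np.uint8(19), np.uint8(147), np.uint8(240)), (np.uint8(20), np.uint8(143), np.uint8(242))]
```

```bash
python3 - <<'E'
from cut import *
im=cv2.imread('pics/w1.png'); m,cs=cutouts(im[:,:,::-1].copy(),pickle.load(open('w1.pkl','rb')),[(246,0),(420,0),(356,215),(212,185)])
c=cv2.resize(im[0:230,195:435],None,fx=2.6,fy=2.6,interpolation=cv2.INTER_NEAREST)
M=cv2.resize(m[0:230,195:435],None,fx=2.6,fy=2.6,interpolation=cv2.INTER_NEAREST)
cv2.drawContours(c,cv2.findContours(M,0,1)[0],-1,(255,0,255),1); cv2.imwrite('pics/c2.png',c)
E
```

```text
(no output)
```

View pics/c2.png

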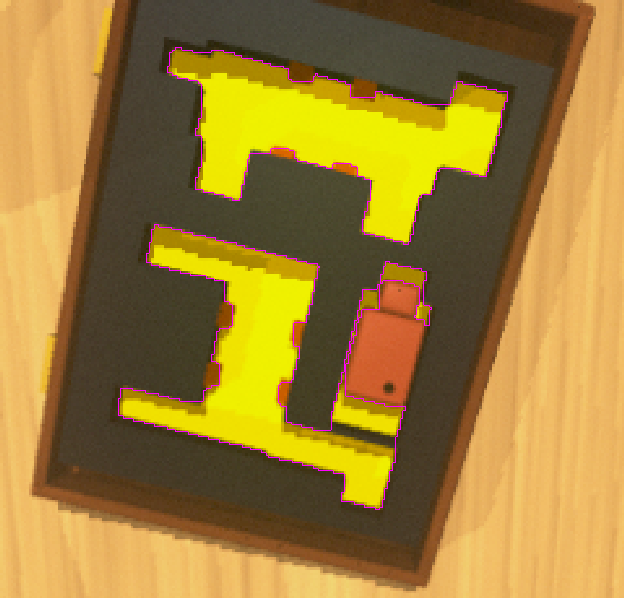

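The overlay shows that the cutout walls are dark like the foam. The yellow outline is therefore the z=18 wall foot on sides facing away from the camera, and the z=40 edge on the near sides. I'll re-project the edge points at the right heights.

```bash
python3 - <<'E'
from cut import *
ci=pickle.load(open('w1.pkl','rb')); print(np.array(ci['T'])[:3,3])
f=lambda p,z: ray('wrist',np.array(p)/2.6+[195,0],z,ci)[:,:2]
r=f([(33,495),(427,586),(594,8)],44); print('rim',r.round(1),np.linalg.norm(r[1]-r[0]),np.linalg.norm(r[2]-r[1]),np.arctan2(*(r[1]-r[0])[::-1]),np.arctan2(*((r[1]-r[2])*[1,-1])))
c=(r[0]+r[2])/2; yaw=-.24; R=np.array([[np.cos(yaw),-np.sin(yaw)],[np.sin(yaw),np.cos(yaw)]]); print('c',c)
# expected (axis, case-frame coordinate if centred)
E=[('dog headtop',[(456,77),(508,92)],18,1,75+37),('dog bodytop',[(212,55),(440,106)],18,1,75+22),('headbot',[(440,167),(487,176)],40,1,75-7),('legL',[(198,189),(238,200)],40,1,75-47),('legR',[(366,235),(406,243)],40,1,75-47),
('tail end',[(168,52),(167,73)],18,0,-84.5),('head end',[(508,94),(488,174)],18,0,84.5),
('g top',[(154,226),(316,265)],40,1,-45+52),('g neckbot',[(120,415),(335,472)],18,1,-45-54),('g headbot',[(345,500),(380,508)],18,1,-45-69),
('g legs end',[(148,262),(120,412)],18,0,-77),('g bodyright',[(318,267),(286,420)],40,0,12),('g neckend',[(391,450),(381,506)],18,0,77)]
for n,p,z,a,e in E:
    q=(f(p,z)-c)@R; print(n,q[:,a].round(1),e,(q[:,a].mean()-e).round(1))
E
```

```text
[601.67036123 158.54126281 492.35886528]
rim [[444.6  38.5]
 [658.1 -13.6]
 [729.1 276.7]] 219.83897088498586 298.8879742494856 -0.23933469972059981 -0.23966280132463597
c [586.81483995 157.62211613]
dog headtop [108.9 108.6] 112 -3.2
dog bodytop [89.9 93.6] 97 -5.2
headbot [62.2 63.8] 68 -5.0
legL [24.  23.4] 28 -4.3
legR [22.1 23.2] 28 -5.4
tail end [-86.7 -85.2] -84.5 -1.5
head end [84.8 85.7] 84.5 0.8
g top [1.6 2. ] 7 -5.2
g neckbot [-101.4 -104.7] -99 -4.1
g headbot [-119.2 -119.1] -114 -5.1
g legs end [-76.6 -76.7] -77 0.4
g bodyright [11.6 13.6] 12 0.6
g neckend [74.2 77.1] 77 -1.4
```

Everything agrees: case centre (586.8,157.6), yaw -0.24, insert shift about -4.8 mm. Now the animals.

Call:
play_rows:
  deltas: [-60,-5,0,0,0,0,1,-120,-10,0,0,0,0,1,-180,-20,0,0,0,0,1,-240,-25,0,0,0,0,1,-300,-30,0,0,0,0,1,-360,-35,0,0,0,0,1,-400,-40,0,0,0,0,1,-400,-40,0,0,0,0,1,-400,-40,0,0,0,0,1]

```text
clock: 2.12
eef_pos: [560.1, -309.3, 350.6]
tool_rot: [-3.141, -0.002, 1.571]
force: [1.6, 0.4, -0.3]
width: 85.3
gripper_force: 0.0
```

```bash
python3 - <<'E'
from h import *
import pickle
print(read_state()['eef_pos'])
ci=camera_info('wrist'); im=snap('wrist','w2.png'); pickle.dump(ci,open('w2.pkl','wb'))
E
```

```text
[ 560.05764936 -309.29923697  350.6080609 ]
```

View pics/w2.png

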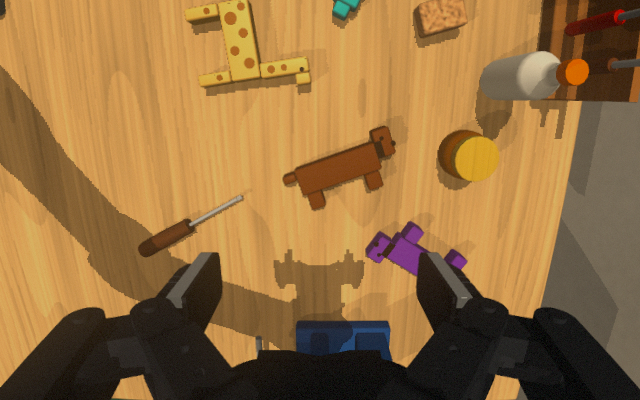

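The dog is centred at (340,168), with its tail at (290,179), head at (382,140) and legs at (317,200) and (373,180). The giraffe is at (240,45). The purple dog (400,245) and the gouge (190,225) are separate. I'll rectify both animals onto z=28.

```bash
python3 - <<'E'
from h import *
import pickle
ci=pickle.load(open('w2.pkl','rb')); im=cv2.imread('pics/w2.png'); print(np.array(ci['T'])[:3,3].round(1))
d=ray('wrist',[(340,168),(240,42)],28,ci)[:,:2].round(0); print(d)
out=[]
for c,w,h in [(d[0],190,150),(d[1],170,150)]:
    s=2.2; W,H=int(w*s),int(h*s)
    u,v=np.meshgrid(np.arange(W),np.arange(H)); P=np.c_[(c[0]-w/2+u.ravel()/s),(c[1]+h/2-v.ravel()/s),np.full(u.size,28.)]
    q=proj('wrist',P,ci).astype(np.float32).reshape(H,W,2); out.append(cv2.remap(im,q[:,:,0],q[:,:,1],cv2.INTER_CUBIC)); print(W,H)
cv2.imwrite('pics/c3.png',np.hstack(out))
E
```

```text
[ 561.5 -239.5  493.6]
[[ 591. -330.]
 [ 458. -163.]]
418 330
374 330
```

View pics/c3.png

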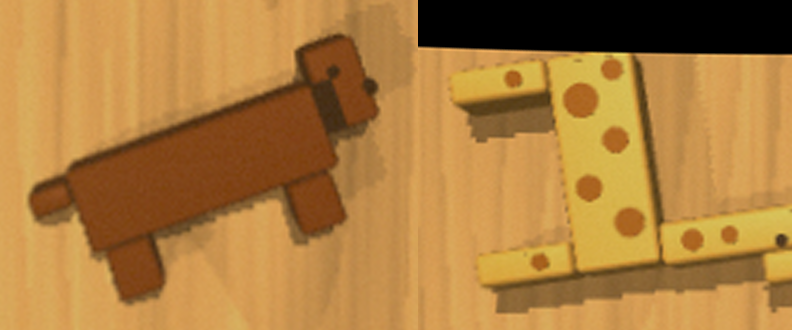

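Dog: centre (588,-330.5), yaw 0.345. Head, tail and leg ends agree within 2 mm. Giraffe: centre about (457,-160), yaw about 0.127. Now I'll go above the dog.

Call:
play_rows:
  deltas: [-5,5,30,0,0,0.18,1,-10,10,70,0,0,0.36,1,-15,15,110,0,0,0.54,1,-20,20,160,0,0,0.72,1,-20,28,200,0,0,0.9,1,-20,28,230,0,0,1.08,1,-20,28,250,0,0,1.226,1,-20,28,250,0,0,1.226,1,-20,28,250,0,0,1.226,1,-20,28,250,0,0,1.226,1]

```text
clock: 3.42
eef_pos: [588.9, -330.1, 102.8]
tool_rot: [3.14, -0.002, 0.346]
force: [0.1, -0.1, -0.3]
width: 85.4
gripper_force: 0.0
```

```bash
python3 - <<'E'
from h import *
import pickle
s=read_state(); print(s['eef_pos'],s['tool_rot'],s['qpos'])
ci=camera_info('wrist'); im=snap('wrist','w3.png')
# expected pixels of dog features at z=28
a=.345; R=np.array([[np.cos(a),-np.sin(a)],[np.sin(a),np.cos(a)]])
L=np.array([(60,20),(60,-20),(33,-20),(33,-45),(55,-45),(85,-5),(85,35),(60,35),(0,20),(0,-20)])
P=np.c_[L@R.T+[588,-330.5],np.full(len(L),28)]
q=proj('wrist',P,ci); im=im[:,:,::-1].copy()
for p in q: cv2.drawMarker(im,tuple(int(v) for v in p.round()),(255,0,255),cv2.MARKER_CROSS,9,1)
cv2.imwrite('pics/w3m.png',im)
E
```

```text
[ 588.90384847 -330.1167897   102.76766276] [ 3.14014445e+00 -1.92804445e-03  3.46486518e-01] [ 0.26593973  0.83824944  0.36608977  1.55710268 -0.37548699  0.81407823
 -0.44374715]
```

View pics/w3m.png

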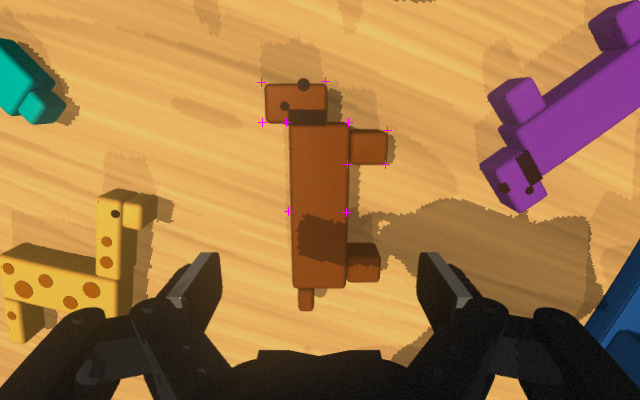

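The markers fit the brown dog within about 2 px, with the body centred at column 319 between the fingers. The purple one stays clear. Descend and grip.

Call:
play_rows:
  deltas: [0,0,45,0,0,0,1,0,0,80,0,0,0,1,0,0,95,0,0,0,1,0,0,95,0,0,0,1,0,0,95,0,0,0,0,0,0,95,0,0,0,0,0,0,95,0,0,0,0,0,0,95,0,0,0,0,0,0,95,0,0,0,0,0,0,95,0,0,0,0]

```text
clock: 4.72
eef_pos: [589.0, -330.6, 7.8]
tool_rot: [3.14, -0.002, 0.345]
force: [0.0, -0.3, 6.5]
width: 38.8
gripper_force: 63.3
```

Gripped at 38.8 mm. Lift and carry to above the dog cutout.

Call:
play_rows:
  deltas: [0,0,-20,0,0,0,0,0,0,-60,0,0,0,0,0,0,-110,0,0,0,0,0,0,-150,0,0,0,0,20,-50,-160,0,0,0,0,40,-104,-160,0,0,0.1,0,60,-156,-160,0,0,0.2,0,80,-208,-160,0,0,0.3,0,100,-260,-160,0,0,0.4,0,120,-312,-160,0,0,0.5,0]

```text
clock: 5.98
eef_pos: [595.3, 6.3, 167.3]
tool_rot: [-3.141, -0.001, -0.159]
force: [0.6, -0.2, -1.7]
width: 38.6
gripper_force: 62.4
```

```bash
cat > to.py <<'E'
import sys
from h import *
s=read_state(); x,y,z,a=map(float,sys.argv[1:5]); p=np.array(s['eef_pos']); t=s['tool_rot'][2]
d=np.array([x,y])-p[:2]
print(p.round(1),round(t,3),'F',np.round(s['force'],1),'w',round(s['width'],1),'delta',np.round([d@[np.cos(t),np.sin(t)],d@[np.sin(t),-np.cos(t)],p[2]-z,-(a-t)],3))
E
python3 to.py 602 226.3 110 -.24
```

```text
[595.3   6.3 167.3] -0.159 F [ 0.6 -0.2 -1.7] w 38.6 delta [-2.81080e+01 -2.18343e+02  5.73490e+01  8.10000e-02]
```

Call:
play_rows:
  deltas: [-7,-50,0,0,0,0.05,0,-14,-110,0,0,0,0.085,0,-21,-165,0,0,0,0.085,0,-28,-215,10,0,0,0.085,0,-28,-219,40,0,0,0.085,0,-28,-219,58,0,0,0.085,0,-28,-219,58,0,0,0.085,0,-28,-219,58,0,0,0.085,0,-28,-219,58,0,0,0.085,0]

```text
clock: 7.1
eef_pos: [602.6, 224.2, 109.6]
tool_rot: [-3.141, -0.002, -0.242]
force: [0.6, 0.1, -2.0]
width: 38.7
gripper_force: 62.3
```

```bash
python3 to.py 602 226.3 56 -.2395; python3 - <<'E'
from h import *
im=snap('side','s2.png'); w=snap('wrist')
o=np.hstack([im[60:360,150:550],w[0:300,120:520]]); cv2.imwrite('pics/p2.png',o[:,:,::-1])
E
```

```text
[602.6 224.2 109.6] -0.242 F [ 0.6  0.1 -2. ] w 38.7 delta [-1.0950e+00 -1.8430e+00  5.3604e+01 -2.0000e-03]
```

View pics/p2.png

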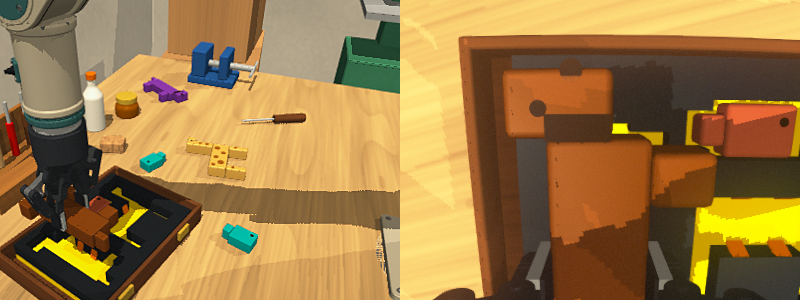

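The dog is held level over its cutout, parallel to the case (wrist crop: head at upper left, rim parallel). The fish and giraffe cutouts are clear. Lower gently and feel.

Call:
play_rows:
  deltas: [-1,-2,30,0,0,0,0,-1,-2,50,0,0,0,0,-1,-2,57,0,0,0,0,-1,-2,60,0,0,0,0,-1,-2,62,0,0,0,0,-1,-2,63,0,0,0,0,-1,-2,64,0,0,0,0,-1,-2,64,0,0,0,0]

```text
clock: 8.2
eef_pos: [601.3, 227.2, 44.5]
tool_rot: [-3.141, -0.0, -0.24]
force: [-0.0, 0.2, -1.0]
width: 38.9
gripper_force: 62.3
```

It is below the foam top with no contact force, so it has entered the cutout. Continue to the lips.

Call:
play_rows:
  deltas: [0,0,1,0,0,0,0,0,0,2,0,0,0,0,0,0,3,0,0,0,0,0,0,3.5,0,0,0,0,0,0,3.5,0,0,0,0]

```text
clock: 8.82
eef_pos: [601.5, 227.7, 41.1]
tool_rot: [-3.141, -0.0, -0.24]
force: [0.7, 2.0, -0.2]
width: 38.5
gripper_force: 62.7
```

The dog is at the lips. Release, rise, shut the fingers and push at the middle.

Call:
play_rows:
  deltas: [0,0,0,0,0,0,1,0,0,0,0,0,0,1,0,0,0,0,0,0,1,0,0,-30,0,0,0,1,0,0,-50,0,0,0,0,0,0,-50,0,0,0,0,0,0,-50,0,0,0,0,0,0,-50,0,0,0,0,0,0,-50,0,0,0,0,0,0,-50,0,0,0,0]

```text
clock: 10.07
eef_pos: [601.0, 227.0, 90.4]
tool_rot: [3.141, 0.0, -0.24]
force: [-0.9, -0.5, -0.1]
width: -0.2
gripper_force: 0.0
```

```bash
python3 to.py 601 227 64 -.2395; python3 - <<'E'
from h import *
w=snap('wrist','w4.png')
E
```

```text
[601.  227.   90.4] -0.24 F [-0.9 -0.5 -0.1] w -0.2 delta [-3.1000e-02  7.0000e-03  2.6414e+01 -1.0000e-03]
```

View pics/w4.png

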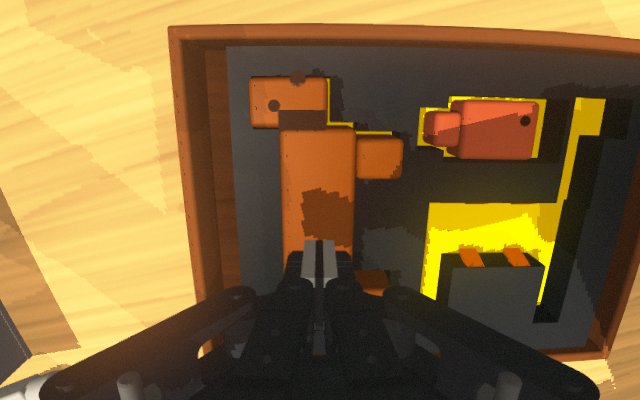

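The dog sits in its cutout with its head at (290,103) and the fingers over the middle of its body. That was the tenth picture, so from here I go by numbers. Press gently.

Call:
play_rows:
  deltas: [0,0,20,0,0,0,0,0,0,26,0,0,0,0,0,0,28,0,0,0,0,0,0,29,0,0,0,0,0,0,30,0,0,0,0,0,0,31,0,0,0,0]

```text
clock: 10.88
eef_pos: [601.8, 227.0, 60.8]
tool_rot: [-3.141, -0.001, -0.24]
force: [-0.5, -0.8, 8.0]
width: -0.1
gripper_force: 3.5
```

Call:
play_rows:
  deltas: [0,0,1,0,0,0,0,0,0,2,0,0,0,0,0,0,3,0,0,0,0]

```text
clock: 11.25
eef_pos: [602.6, 227.0, 58.6]
tool_rot: [-3.14, -0.003, -0.24]
force: [-0.9, -0.9, 8.5]
width: -0.1
gripper_force: 4.1
```

Call:
play_rows:
  deltas: [0,0,1,0,0,0,0,0,0,2,0,0,0,0,0,0,3,0,0,0,0,0,0,4,0,0,0,0]

```text
clock: 11.75
eef_pos: [602.7, 227.0, 54.4]
tool_rot: [-3.14, -0.003, -0.24]
force: [-1.0, -0.5, 7.2]
width: 0.2
gripper_force: 3.3
```

Call:
play_rows:
  deltas: [0,0,2,0,0,0,0,0,0,4,0,0,0,0,0,0,6,0,0,0,0,0,0,7,0,0,0,0]

```text
clock: 12.25
eef_pos: [601.6, 227.2, 46.1]
tool_rot: [-3.141, -0.001, -0.24]
force: [-0.6, -0.5, 10.1]
width: -0.0
gripper_force: 5.3
```

Call:
play_rows:
  deltas: [0,0,1,0,0,0,0,0,0,2,0,0,0,0,0,0,2,0,0,0,0]

```text
clock: 12.62
eef_pos: [601.7, 227.2, 46.0]
tool_rot: [-3.14, -0.001, -0.24]
force: [-4.1, -1.1, 16.9]
width: -0.2
gripper_force: 8.7
```

Stopped at z=46.0 under 17 N, which is home. Check that it is level by touching both ends of the body.

Call:
play_rows:
  deltas: [0,0,-12,0,0,0,0,45,0,-12,0,0,0,0,45,0,-6,0,0,0,0,45,0,-4,0,0,0,0,45,0,-3,0,0,0,0,45,0,-2,0,0,0,0,45,0,-1,0,0,0,0]

```text
clock: 13.5
eef_pos: [643.3, 216.9, 46.1]
tool_rot: [-3.141, 0.003, -0.24]
force: [-6.1, -0.8, 14.7]
width: -0.4
gripper_force: 7.3
```

Call:
play_rows:
  deltas: [0,0,-12,0,0,0,0,-50,0,-12,0,0,0,0,-95,0,-12,0,0,0,0,-95,0,-5,0,0,0,0,-95,0,-3,0,0,0,0,-95,0,-2,0,0,0,0,-95,0,-1,0,0,0,0,-95,0,0,0,0,0,0]

```text
clock: 14.5
eef_pos: [553.9, 238.4, 46.0]
tool_rot: [-3.141, -0.001, -0.241]
force: [-3.0, -1.2, 14.6]
width: 0.1
gripper_force: 7.3
```

The dog is level, 46.0 mm at the middle and at both ends. Now off to look at the giraffe.

Call:
play_rows:
  deltas: [0,0,-40,0,0,0,1,0,0,-95,0,0,0,1,5,50,-120,0,0,-0.18,1,10,100,-140,0,0,-0.36,1,15,155,-160,0,0,-0.54,1,20,210,-180,0,0,-0.72,1,25,265,-200,0,0,-0.9,1,32,320,-220,0,0,-1.08,1,40,375,-240,0,0,-1.26,1,45,430,-250,0,0,-1.44,1]

```text
clock: 15.75
eef_pos: [494.3, -192.1, 296.2]
tool_rot: [3.139, -0.0, 1.205]
force: [0.3, -0.0, 0.0]
width: 85.1
gripper_force: 0.0
```

```bash
python3 to.py 490 -230 300 1.571
```

```text
[ 494.3 -192.1  296.2] 1.205 F [ 0.3 -0.   0. ] w 85.1 delta [-36.962   9.585  -3.787  -0.366]
```

Call:
play_rows:
  deltas: [-37,9,0,0,0,-0.18,1,-37,9,0,0,0,-0.36,1,-37,9,0,0,0,-0.36,1,-37,9,0,0,0,-0.36,1]

```text
clock: 16.25
eef_pos: [489.1, -226.8, 294.8]
tool_rot: [-3.142, -0.0, 1.557]
force: [0.1, 0.2, -0.1]
width: 85.3
gripper_force: 0.0
```

```bash
python3 - <<'E'
from h import *
print(read_state()['eef_pos'],camera_info('wrist')['T'][0][3],camera_info('wrist')['T'][1][3])
ci=camera_info('wrist'); im=snap('wrist','w5.png')
hsv=cv2.cvtColor(im,cv2.COLOR_RGB2HSV)
L=np.array([(-20,-50),(20,-52),(20,50),(-65,50),(-65,34),(-65,-34),(-65,-50),(85,-32),(85,-67),(0,0)])
a=.127;R=np.array([[np.cos(a),-np.sin(a)],[np.sin(a),np.cos(a)]])
q=proj('wrist',np.c_[L@R.T+[457.3,-159.8],np.full(len(L),28)],ci); print(q.round(0).tolist())
# giraffe colours: pale yellow vs bench
for l in [(0,5),(-40,42),(50,-42)]:
    p=proj('wrist',np.r_[R@l+[457.3,-159.8],28],ci)[0].round().astype(int); print(l,hsv[p[1],p[0]])
for l in [(-45,0),(45,10)]:
    p=proj('wrist',np.r_[R@l+[457.3,-159.8],0],ci)[0].round().astype(int); print('bench',l,hsv[p[1],p[0]])
E
```

```text
[ 489.05596992 -226.83561759  294.76429293] 491.36887067972367 -156.82324134610795
[[281.0, 148.0], [313.0, 145.0], [300.0, 58.0], [228.0, 69.0], [231.0, 83.0], [242.0, 141.0], [245.0, 154.0], [364.0, 121.0], [367.0, 150.0], [290.0, 104.0]]
(0, 5) [ 21 174 190]
(-40, 42) [ 16 191 170]
(50, -42) [ 16 210 158]
bench (-45, 0) [ 17 156 201]
bench (45, 10) [ 17 162 186]
```

```bash
python3 - <<'E'
from cut import *
ci=camera_info('wrist'); im=cv2.imread('pics/w5.png')[:,:,::-1].copy()
hsv=cv2.cvtColor(im,cv2.COLOR_RGB2HSV)
for h0 in (19,20):
    m=((hsv[:,:,0]>=h0)&(hsv[:,:,0]<=32)&(hsv[:,:,1]>165)).astype(np.uint8); m[:,:200]=0; m[:,400:]=0; m[175:]=0
    m=cv2.morphologyEx(m,cv2.MORPH_CLOSE,np.ones((5,5)))
    c=max(cv2.findContours(m,0,cv2.CHAIN_APPROX_NONE)[0],key=cv2.contourArea); print(cv2.boundingRect(c),cv2.contourArea(c))
    P=ray('wrist',c.reshape(-1,2).astype(float),28,ci)[:,:2]; print('mar',cv2.minAreaRect(P.astype(np.float32)))
    for yaw in (.11,.127,.145):
        ctr,ext=bb(P,yaw); R=np.array([[np.cos(yaw),-np.sin(yaw)],[np.sin(yaw),np.cos(yaw)]]); print(yaw,(ctr+R@[-10,8.5]).round(1),ext.round(1))
    q=(P-[457.3,-159.8])@np.array([[np.cos(.127),-np.sin(.127)],[np.sin(.127),np.cos(.127)]])
    for nm,s,ax in [('top',(q[:,1]>40)&(q[:,0]>-60)&(q[:,0]<15),1),('bodyleft',(abs(q[:,1])<28)&(q[:,0]<0),0),('bodyright',(q[:,1]>-25)&(q[:,1]<45)&(q[:,0]>0),0)]:
        k=np.polyfit(q[s,1-ax],q[s,ax],1); print(nm,k.round(3),s.sum())
E
```

```text
(230, 60, 137, 93) 4317.5
mar ((467.86962890625, -162.24546813964844), (159.75616455078125, 105.13484954833984), 0.8420650362968445)
0.11 [ 456.8 -158.2] [151.3 112. ]
0.127 [ 456.7 -158.9] [149.7 113.2]
0.145 [ 456.5 -159.6] [147.9 114.6]
top [1.6000e-02 4.8395e+01] 63
bodyleft [-1.5000e-02 -1.8578e+01] 49
bodyright [-0.023 17.965] 64
(230, 60, 136, 93) 3921.5
mar ((467.2767333984375, -165.58197021484375), (146.61936950683594, 111.69576263427734), 7.669034957885742)
0.11 [ 456.4 -157.4] [149.1 110.1]
0.127 [ 456.3 -158.2] [147.3 111.2]
0.145 [ 456.2 -158.9] [145.9 112.6]
top [2.0000e-02 4.8191e+01] 63
bodyleft [ -0.019 -17.693] 48
bodyright [-1.1000e-02  1.7023e+01] 61
```

Giraffe: (457,-160), yaw 0.142. Grip it.

Call:
play_rows:
  deltas: [30,-15,50,0,0,-0.1,1,60,-30,110,0,0,-0.155,1,67,-33,165,0,0,-0.155,1,67,-33,195,0,0,-0.155,1,67,-33,195,0,0,-0.155,1,67,-33,195,0,0,-0.155,1]

```text
clock: 17.05
eef_pos: [457.8, -160.0, 100.8]
tool_rot: [3.14, 0.001, 1.714]
force: [-0.2, -0.3, -0.4]
width: 85.7
gripper_force: 0.0
```

```bash
python3 to.py 457 -160 8 1.713
```

```text
[ 457.8 -160.   100.8] 1.714 F [-0.2 -0.3 -0.4] w 85.7 delta [ 1.4300e-01 -8.0700e-01  9.2838e+01  1.0000e-03]
```

Call:
play_rows:
  deltas: [0,-1,45,0,0,0,1,0,-1,80,0,0,0,1,0,-1,93,0,0,0,1,0,-1,93,0,0,0,1,0,-1,93,0,0,0,0,0,-1,93,0,0,0,0,0,-1,93,0,0,0,0,0,-1,93,0,0,0,0,0,-1,93,0,0,0,0,0,-1,93,0,0,0,0]

```text
clock: 18.3
eef_pos: [456.5, -160.0, 7.9]
tool_rot: [3.14, 0.0, 1.715]
force: [0.2, -0.1, 7.7]
width: 38.6
gripper_force: 60.8
```

Call:
play_rows:
  deltas: [0,0,-20,0,0,0,0,0,0,-60,0,0,0,0,0,0,-100,0,0,0,0,45,25,-120,0,0,0.1,0,95,55,-120,0,0,0.2,0,145,85,-120,0,0,0.3,0,195,115,-120,0,0,0.384,0,245,140,-115,0,0,0.384,0,254,147,-100,0,0,0.384,0,254,147,-92,0,0,0.384,0]

```text
clock: 19.55
eef_pos: [564.1, 113.0, 97.9]
tool_rot: [-3.14, 0.001, 1.333]
force: [-0.1, -0.3, -1.9]
width: 39.0
gripper_force: 60.9
```

Call:
play_rows:
  deltas: [0,0,0,0,0,0,0,0,0,0,0,0,0,0,0,0,0,0,0,0,0]

```text
clock: 19.92
eef_pos: [565.0, 111.4, 99.4]
tool_rot: [3.141, -0.0, 1.329]
force: [0.7, -0.1, -1.5]
width: 38.6
gripper_force: 60.9
```

```bash
python3 to.py 565.3 112.3 52 1.331; python3 - <<'E'
from h import *
snap('wrist','w6.png'); ci=camera_info('wrist'); im=cv2.imread('pics/w6.png')[:,:,::-1].copy()
h=cv2.cvtColor(im,cv2.COLOR_RGB2HSV)
s=read_state(); c=np.array(s['eef_pos']); a=s['tool_rot'][2]-np.pi/2; R=np.array([[np.cos(a),-np.sin(a)],[np.sin(a),np.cos(a)]])
# giraffe in hand: top plane z = tcp+20
z=c[2]+20
for l in [(0,50),(-40,50),(-65,42)]: print(l,proj('wrist',np.r_[R@l+c[:2],z],ci)[0].round(1))
# hue profile across the far edge of the body (tool x direction)
for t in range(40,62,2):
    p=proj('wrist',np.r_[R@(5,t)+c[:2],z],ci)[0].round().astype(int); print(t,p,h[p[1],p[0]] if 0<=p[1]<400 else None)
E
```

```text
[565.  111.4  99.4] 1.329 F [ 0.7 -0.1 -1.5] w 38.6 delta [ 9.0900e-01  6.8000e-02  4.7428e+01 -2.0000e-03]
(0, 50) [314.9 158.1]
(-40, 50) [207.8 158.3]
(-65, 42) [145.9 179.4]
40 [328 184] [ 24 174 253]
42 [328 179] [ 24 173 253]
44 [328 174] [ 24 173 253]
46 [328 169] [ 24 172 254]
48 [328 163] [ 24 170 253]
50 [328 158] [ 21 180 248]
52 [328 153] [ 18 194 195]
54 [329 147] [ 30 255 251]
56 [329 142] [ 24 255 230]
58 [329 136] [ 25 255 231]
60 [329 131] [ 24 255 179]
```

The giraffe is centred in the grip within about 1 mm. Lower and feel.

Call:
play_rows:
  deltas: [0.5,0,25,0,0,0,0,0.5,0,42,0,0,0,0,0.5,0,48,0,0,0,0,0.5,0,51,0,0,0,0,0.5,0,53,0,0,0,0,0.5,0,54,0,0,0,0,0.5,0,55,0,0,0,0,0.5,0,55,0,0,0,0]

```text
clock: 20.98
eef_pos: [563.9, 113.5, 43.9]
tool_rot: [-3.14, -0.0, 1.331]
force: [-5.4, 0.9, 5.4]
width: 38.8
gripper_force: 61.6
```

Call:
play_rows:
  deltas: [0,-1,0,0,0,0,0,0,-1.3,0,0,0,0,0,0,-1.3,0,0,0,0,0]

```text
clock: 21.35
eef_pos: [563.8, 113.5, 43.8]
tool_rot: [3.141, -0.0, 1.331]
force: [-2.2, 1.7, 1.9]
width: 38.8
gripper_force: 61.3
```

Call:
play_rows:
  deltas: [0.4,-0.8,0,0,0,0,0,0.5,-0.8,1,0,0,0,0,0.5,-0.8,2,0,0,0,0,0.5,-0.8,2.5,0,0,0,0,0.5,-0.8,2.5,0,0,0,0]

```text
clock: 21.98
eef_pos: [562.9, 114.0, 41.2]
tool_rot: [-3.141, 0.0, 1.331]
force: [-1.4, 0.7, 1.1]
width: 38.6
gripper_force: 61.2
```

At the lips with little side force. Release, rise, shut, hover.

Call:
play_rows:
  deltas: [0,0,0,0,0,0,1,0,0,0,0,0,0,1,0,0,0,0,0,0,1,0,0,-30,0,0,0,1,0,0,-50,0,0,0,0,0,0,-50,0,0,0,0,0,0,-50,0,0,0,0,0,0,-50,0,0,0,0,0,0,-50,0,0,0,0,0,0,-50,0,0,0,0]

```text
clock: 23.22
eef_pos: [562.8, 114.0, 90.9]
tool_rot: [-3.141, 0.0, 1.331]
force: [-0.1, 0.2, -0.3]
width: 0.4
gripper_force: 0.0
```

Call:
play_rows:
  deltas: [0,0,20,0,0,0,0,0,0,26,0,0,0,0,0,0,28,0,0,0,0,0,0,29,0,0,0,0,0,0,30,0,0,0,0,0,0,31,0,0,0,0]

```text
clock: 23.98
eef_pos: [563.3, 114.2, 60.9]
tool_rot: [3.141, -0.001, 1.331]
force: [-0.7, 0.1, 7.7]
width: 0.0
gripper_force: 3.3
```

Same behaviour as the dog. Push on.

Call:
play_rows:
  deltas: [0,0,1,0,0,0,0,0,0,2,0,0,0,0,0,0,3,0,0,0,0,0,0,4,0,0,0,0,0,0,5,0,0,0,0,0,0,6,0,0,0,0]

```text
clock: 24.72
eef_pos: [563.9, 114.2, 55.5]
tool_rot: [3.14, -0.001, 1.331]
force: [-0.8, 0.6, 7.8]
width: 0.2
gripper_force: 3.7
```

Call:
play_rows:
  deltas: [0,0,2,0,0,0,0,0,0,4,0,0,0,0,0,0,6,0,0,0,0,0,0,7,0,0,0,0]

```text
clock: 25.22
eef_pos: [563.4, 114.2, 47.8]
tool_rot: [3.141, -0.001, 1.331]
force: [0.4, -0.4, 4.1]
width: -0.2
gripper_force: 1.9
```

Call:
play_rows:
  deltas: [0,0,1,0,0,0,0,0,0,2,0,0,0,0,0,0,3,0,0,0,0,0,0,3.5,0,0,0,0]

```text
clock: 25.72
eef_pos: [563.4, 114.2, 46.0]
tool_rot: [3.141, -0.002, 1.331]
force: [-4.8, 0.1, 24.3]
width: -0.2
gripper_force: 12.5
```

Home at 46.0. Level check along the body.

Call:
play_rows:
  deltas: [0,0,-12,0,0,0,0,38,0,-12,0,0,0,0,38,0,-6,0,0,0,0,38,0,-4,0,0,0,0,38,0,-3,0,0,0,0,38,0,-2,0,0,0,0,38,0,-2,0,0,0,0]

```text
clock: 26.6
eef_pos: [571.8, 149.7, 46.1]
tool_rot: [-3.141, 0.001, 1.33]
force: [-2.1, -2.0, 3.8]
width: -0.4
gripper_force: 1.8
```

Call:
play_rows:
  deltas: [0,0,-12,0,0,0,0,-40,0,-12,0,0,0,0,-76,0,-12,0,0,0,0,-76,0,-5,0,0,0,0,-76,0,-2,0,0,0,0,-76,0,-1,0,0,0,0,-76,0,0,0,0,0,0,-76,0,0,0,0,0,0]

```text
clock: 27.6
eef_pos: [554.2, 78.5, 46.1]
tool_rot: [3.142, -0.001, 1.332]
force: [-0.7, 2.0, 3.8]
width: 0.1
gripper_force: 1.6
```

Call:
play_rows:
  deltas: [0,0,-50,0,0,0,0,-30,0,-110,0,0,0,0,-60,0,-170,0,0,0,1,-60,0,-230,0,0,0,1,-60,0,-250,0,0,0,1,-60,0,-250,0,0,0,1,-60,0,-250,0,0,0,1]

```text
clock: 28.48
eef_pos: [538.9, 19.4, 294.7]
tool_rot: [-3.14, 0.0, 1.331]
force: [-0.5, -0.5, 0.2]
width: 85.2
gripper_force: 0.0
```

```bash
python3 - <<'E'
from cut import *
ci=camera_info('wrist'); im=snap('wrist','w7.png'); print(read_state()['eef_pos'])
hsv=cv2.cvtColor(im,cv2.COLOR_RGB2HSV)
# fish: reddish in the case; animals: check where colours lie in the case frame
c=np.array([586.8,157.6]); a=-.2395; R=np.array([[np.cos(a),-np.sin(a)],[np.sin(a),np.cos(a)]])
kx,ky=np.meshgrid(np.arange(-100,101,1.),np.arange(-140,141,1.)); W=np.c_[kx.ravel(),ky.ravel()]@R.T+c
q=proj('wrist',np.c_[W,np.full(len(W),44.)],ci).astype(np.float32).reshape(*kx.shape,2)
w=cv2.remap(im,q[:,:,0],q[:,:,1],1); h=cv2.cvtColor(w,cv2.COLOR_RGB2HSV); cv2.imwrite('pics/rect.png',w[::-1,:,::-1])
for n,lo,hi,smin in [('fish',0,9,120),('dog',9,16,150),('giraffe/yellow',19,32,120)]:
    m=((h[:,:,0]>=lo)&(h[:,:,0]<hi)&(h[:,:,1]>smin)&(h[:,:,2]>60)).astype(np.uint8); m=cv2.morphologyEx(m,cv2.MORPH_OPEN,np.ones((5,5)))
    k,l,st,ce=cv2.connectedComponentsWithStats(m)
    for i in range(1,k):
        if st[i,4]>250: print(n,'x',st[i,0]-100,st[i,0]+st[i,2]-100,'y',st[i,1]-140,st[i,1]+st[i,3]-140,'A',st[i,4])
E
```

```text
[538.75073619  19.32589375 294.35337314]
fish x 39 70 y -55 -12 A 1022
giraffe/yellow x -76 73 y -102 2 A 5311
giraffe/yellow x 34 70 y -77 -57 A 676
giraffe/yellow x -76 -49 y -11 3 A 357
```

```bash
python3 - <<'E'
from cut import *
c=np.array([586.8,157.6]); a=-.2395; R=np.array([[np.cos(a),-np.sin(a)],[np.sin(a),np.cos(a)]])
for f,ci in (('w1',pickle.load(open('w1.pkl','rb'))),('w7',camera_info('wrist'))):
    h=cv2.cvtColor(cv2.imread(f'pics/{f}.png'),cv2.COLOR_BGR2HSV)
    m=(((h[:,:,0]<=9)|(h[:,:,0]>175))&(h[:,:,1]>120)&(h[:,:,2]>50)).astype(np.uint8)
    k,l,st,ce=cv2.connectedComponentsWithStats(m)
    for i in range(1,k):
        p=(ray('wrist',[ce[i]],42,ci)[0,:2]-c)@R
        if st[i,4]>150 and abs(p[0])<100 and abs(p[1])<140: print(f,'fish centroid',p.round(1),'A',st[i,4])
# bench things: scene before/after difference near gouge, sander
A=cv2.imread('pics/scene0.png').astype(int); B=snap('scene')[:,:,::-1].astype(int)
for n,(x,y) in dict(gouge=(178,207),sander=(345,268),purple=(217,330),teal=(331,230)).items():
    print(n,np.abs(A-B)[y-8:y+8,x-10:x+10].mean().round(1))
E
```

```text
w1 fish centroid [ 54.8 -32.6] A 672
w7 fish centroid [ 53.5 -28.7] A 1456
gouge 5.6
sander 15.7
purple 3.3
teal 7.4
```

```bash
python3 - <<'E'
from h import *
A=cv2.imread('pics/scene0.png')[:,:,::-1].copy(); B=snap('scene','scene9.png')
S0=cv2.imread('pics/s1.png')[:,:,::-1].copy(); S1=snap('side')
for f,n,box in ((A,'scene',(340,460,140,235)),(B,'scene',(340,460,140,235)),(S0,'side',(100,400,200,400)),(S1,'side',(100,400,200,400))):
    h=cv2.cvtColor(f,cv2.COLOR_RGB2HSV)
    m=(((h[:,:,0]<=7)|(h[:,:,0]>175))&(h[:,:,1]>130)&(h[:,:,2]>60)).astype(np.uint8); k=np.zeros_like(m); k[box[2]:box[3],box[0]:box[1]]=1
    K,l,st,ce=cv2.connectedComponentsWithStats(m*k)
    print(n,[(ce[i].round(1).tolist(),st[i].tolist()) for i in range(1,K) if st[i,4]>40])
g=lambda f,x,y,r:cv2.cvtColor(f,cv2.COLOR_RGB2GRAY)[y-r:y+r,x-r:x+r].astype(np.float32)
for n,(x,y) in dict(sander=(345,268),gouge=(190,215),fish=(404,203)).items():
    e=lambda f:cv2.Laplacian(g(f,x,y,18),cv2.CV_32F,ksize=3); print(n,cv2.phaseCorrelate(e(A),e(B)))
E
```

```text
scene []
scene []
side [([164.3, 207.1], [159, 200, 11, 16, 131]), ([242.4, 267.7], [228, 256, 32, 26, 317])]
side [([164.3, 207.1], [159, 200, 11, 16, 131]), ([242.8, 267.4], [228, 255, 32, 27, 305])]
sander ((0.264155251218142, 0.08478244247882927), 0.682188461592168)
gouge ((-0.08467437394703126, -0.2772030844052793), 0.6513561580652072)
fish ((1.220862374985149, -0.9394023242989711), 0.3014757693917663)
```

In the fixed side camera the fish has not moved: (242.4,267.7) before, (242.8,267.4) after. The sanding block and gouge shifted by less than 0.3 px in the scene camera. Handing in.

```bash
python3 -c "
from cell import *
print(finish_job())"
```

```text
the job is handed in; nothing more can be done
None
```

The dog and then the giraffe are pressed home and level, with tops at 46 mm at the middle and both ends; the fish, sanding block and gouge show no movement in the camera checks, and the job was handed in at about 29 s.

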